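# Change-over at the label tape dispenser: outer roll off the spindle

### The arm

A 7-joint arm with a two-finger parallel gripper is mounted at the origin on a cart in front of the work surface, level with it; the furniture and walls round the work are solid. World frame = base frame: x ahead of the robot, y to its left, z up, the work surface at z = 0. Lengths are in m, angles in rad, forces in N, time in s.
With the tool pointing down it reaches from about 0.425 to 0.925 m from the base axis. Payload 6.8 kg.
Tool frame: the origin (TCP) lies midway between the tips of the shut fingers; the grasp point (between the pads) lies 19 mm behind it (bot.pinch_z is the distance from the TCP to the grasp point, in m); x points along the fingers, y is the direction in which the jaws open and shut, and the axes are right-handed (so a half turn about x gives the same grasp; the last joint's range is limited). The gripper opens to 85 mm and grips with 20 to 120 N. Pads are 22 mm wide; open, the fingers measure 114 mm over their backs; the gripper's body (76 mm by 85 mm) begins 54 mm behind the grasp point. The pads swing forward as they close: fully open they stand 13 mm farther back than shut.
Start: joints at [-1.388, 0.477, 0.022, 1.555, -0.011, 1.109, -0.083], TCP at [0.194, 0.647, 0.231] pointing down, gripper open.
Joint ranges: [-2.96, 2.96], [-0.34, 2.1], [-1.41, 1.46], [0.24, 2.44], [-1.37, 4.51], [0.17, 1.92], [-2.96, 2.96]. Speed limits (rad/s): [2.39, 2.39, 3.14, 3.14, 3.14, 3.14, 3.14].

### API

Orientations are given as a unit quaternion [w, x, y, z].
In Python, from station import bot gives the robot as it stands. The module is installed in compiled form; this text tells all that it offers.
- The arm moves only by the tool step_arm, never from a script. Its argument "plan" is a list of rows, each a list of 6 numbers: the shift along the tool's x, y, z in units of 40 mm (1.0 is 40 mm), then the turn, a rotation vector about the tool's x, y, z in units of 360 degrees (1.0 is 360 degrees). In form: [[dx, dy, dz, ax, ay, az], ...]. A call has 1 to 8 rows; each row shifts and turns the commanded pose from where the row before left it, along the tool's axes as they then stand; what a row does not reach is not made up. A row lasts 1/8 s, in which the tool goes at most 62.5 mm and 10.7 degrees, less where a joint would pass 70% of its speed; a pose out of reach is approached as far as the arm can. A call with a number of a shift or a turn outside -1 to 1 is refused whole. A call with a gripper value outside its range is refused whole. "fingers" is the closure, from -1 (fully open) to 1 (shut), set as the call begins (left out, the last holds). The fingers move at their own pace and stop on an object; "force" is the grip in N (left out, the last holds). Time passes only in rows, so rows that do not move let the fingers close. It gives the time, the measured TCP pose, the force and the opening at its end, in the units of the state.
- bot.get_obs(): the state, without advancing time (a new reading comes with each control period).
- bot.read_camera(name): name is "scene" or "side" or "wrist"; returns (picture, depth): 400x640x3 uint8, red, green, blue; 400x640 float32, m along the optical axis (not along the pixel's ray), 0 where there is no reading.
- bot.camera_model(name): a dict with "mtx" (3x3 intrinsics, pixels), "k1" (the pictures are not rectified: a ray, as slopes to the right and down, at radius r is drawn at 1 + k1 r^2 times it, then the intrinsics apply), "origin" and "rotation" of the camera in the world; the wrist camera has in their place "T_tool_cam" (4x4, takes a point from camera to tool coordinates, whose origin is the TCP and whose axes are the tool frame's). Camera axes: x right, y up, looking along -z (the intrinsics and any distortion apply to the point x, -y, -z); pixel columns grow to the right and rows downward; lengths in m; the calibration is good to about 2 mm. A picture is of the moment at which its call begins: read the wrist's pose just before it. camera_model takes no time and is no camera call.
- bot.hand_in(): hands the job in, once; it reports no verdict.
The state is a dict: "t": time; "q": joint angles; "joint_vel": joint speeds; "joint_torque": joint torques, N m; "eef_pos": TCP position; "tool_rot": TCP orientation; "contact_force": force on the tool from outside, world axes, zero at the start; "torque": the same for the moment, N m; "gripper_width": opening from 0.0 (shut) to 1.0 (fully open).
Only numpy, scipy, OpenCV 4.12 (cv2) and the standard library are available. Lean on these libraries where they do the work, as an engineer would, in place of code of your own. Each camera call takes 0.05 s, during which the arm holds its last target.

### The job

The outer, nearly used-up roll of label tape has to come off the dispenser. Slide the front gate fully open until it clicks, slide the outer roll along the spindle and off its open end so that it ends up resting in the catch tray, clear of the gate; then slide the gate back until it clicks shut, so that the fuller inner roll stays kept on the spindle. Leave the beaker, the timer and the marker alone.

Things in the scene. Friction and masses are not known exactly. Their poses are not given: they have to be found in the camera images.
- dispenser: Grey dispenser for label tape, fixed, front roughly towards the robot; 237 mm long (its x -107 to +130), 136 mm wide (y -52 to +84). Origin on the bench top below the spindle's open end. x points to the rear, where the spindle is fixed; -x is the front (catch tray); y to the dispenser's left; z up. A toothed cutter blade stands along the right side (y = -46 mm, top 42 mm above the bench).
- spindle_tip (a point): Centre of the open end of the steel spindle, 48 mm above the bench; axes as the dispenser's. The spindle is 22 mm in diameter, lies along x and runs 120 mm back from here to the rear cheek.
- rear_cheek (a point): Where the spindle is fixed in the rear cheek (face centre on the spindle axis, 120 mm behind the open end; axes as the dispenser's). The cheek is 88 mm wide, its top 88 mm above the bench.
- port (a point): Centre of the front panel's port, on the spindle axis; axes as the dispenser's. The panel is 4 mm thick (dispenser x -4 to 0) and 71 mm high; the port is a U open at the top, 76 mm wide (y -38 to +38), its sill 15 mm above the bench. In front of it the gate runs in a rail (x -15 to -4, 16 mm high); the gate's detent plunger stands in front of the rail at y = 58 mm, up to 28 mm high.
- tray (a point): Centre of the catch tray's floor, 12 mm above the bench; axes as the dispenser's. The tray is 89 mm long (dispenser x -104 to -15) and 86 mm wide inside, with lips up to 26 mm above the bench.
- outer_roll_center (a point): Centre of the outer roll of tape (the smaller, by the open end), white on a brown core: outer diameter 54 mm, bore 26 mm, width 19 mm, 28 to 56 g. Hangs loosely on the spindle, x of its frame along it; its centre starts 22 to 34 mm behind the open end, 46 mm above the bench. Pushed evenly on both sides of the spindle it comes off upright; pushed only near its top it tips over on the sill.
- inner_roll_center (a point): Centre of the inner roll (the fuller one, next to the rear cheek), the same kind, outer diameter 68 mm, bore 26 mm, width 19 mm, about 80 g. It starts 106 to 109 mm behind the open end, so 50 mm or more of bare spindle lie between the two rolls.
- gate (a joint): Sliding gate: plate 36 mm wide, 3 mm thick, its top 66 mm above the bench, across the port in front of the spindle's end. 0 = shut, 0.058 m = fully open; grows as it slides to the dispenser's +y (left), where its low foot bar then sticks out to y = 122 mm. A spring detent holds it at either end with about 3 N and pulls it home over the last 4 mm; in between it moves with less than 1 N.
- gate_tab (a point): Middle of the gate's upright finger tab, 74 mm above the bench; moves with the gate; axes as the dispenser's. The tab is a plate 3 mm thick in y and 16 mm wide in x, standing up to 86 mm above the bench; it is free on both sides in y from 73 mm up (nearer down, the gate plate is in the way).
- beaker: Clear plastic 100 ml beaker, 67 mm diameter, 83 mm high, standing loose on the bench to the left of the dispenser; origin at the centre of its underside.
- timer: White bench timer, 64 x 66 x 19 mm, loose on the bench to the right of the dispenser; origin at the centre of its underside.
- marker: Marker pen with a black cap, 134 mm long, 14 mm thick, loose on the bench to the right of the dispenser beyond the timer; origin at the centre of its underside, length along its y.
There are look-alikes about, which are no part of the job. Leave any purple or yellow look-alike of the part that bears outer_roll_center alone.

How it is judged:
On the way, in this order (a step that is already met when the one before it is completed fails the run):
1. the gate is slid fully open into its stop (value of joint gate above 0.055 m), for 0.2 s.
2. the outer roll is off the spindle and in the catch tray (x of outer_roll_center in the frame of dispenser between -0.1 and -0.03 m and y of outer_roll_center in the frame of dispenser between -0.043 and 0.043 m and z of outer_roll_center in the frame of dispenser between 0.01 and 0.05 m), for 0.2 s.
At the end, for the whole second after the job is handed in: Gate shut (within 3 mm of its stop); outer roll's centre inside the catch tray (30 to 100 mm in front of the spindle's open end, within 43 mm of its axis sideways, 10 to 50 mm over the bench); inner roll on the spindle (centre 10 mm or more behind the open end); both rolls at rest (all of step 2 and value of joint gate below 0.003 m and x of inner_roll_center in the frame of dispenser between 0.01 and 0.125 m and y of inner_roll_center in the frame of dispenser between -0.006 and 0.006 m and linear speed of each of outer_roll, inner_roll below 0.02 m/s); the robot touches nothing.
It fails at once if the inner roll is pulled off the spindle (x of inner_roll_center in the frame of dispenser below 0 m).
It fails at once if the beaker is knocked over or shifted more than 40 mm (angle between beaker's own z axis and vertical above 0.6 rad or distance of beaker from where it was at the start of the episode above 0.04 m).
It fails at once if the timer or the marker is shifted more than 40 mm (distance of any of timer, marker from where it was at the start of the episode above 0.04 m).
It also fails if it takes over 54 s, if anything falls off the work surface, if the arm or the gripper's body presses on something with over 40 N, if the wrist force passes 120 N, or if a joint passes its speed limit or range.

## Working session

There is one attempt and no reset: what is moved stays moved. The work goes in short steps, Python scripts to look and compute and a tool call to move; the robot and the scene stay as the last step left them, time stands still between calls to the robot, and variables do not carry over. Pictures are saved under pics/ and viewed, and the job is handed in when it is done.

Besides the shell and the picture viewer there is one more tool, called after "Call:" as name([rows], argument=value, ...), one row to a line, values as JSON. step_arm: Moves the arm, as the interface text tells. Shifts and turns lie within -1 to 1; 1 stands for 40 mm of shift or 360 degrees of turn. Its arguments: {"type":"object","properties":{"plan":{"type":"array"},"fingers":{"type":"number"},"force":{"type":"number"}},"required":["plan"]}

```bash
mkdir -p pics; python3 - <<'E'
from station import bot
import numpy as np, cv2
print(bot.get_obs())
for n in ("scene","side","wrist"):
    o=bot.get_obs()
    p,d=bot.read_camera(n)
    cv2.imwrite(f"pics/{n}0.png",p[:,:,::-1]); np.savez(f"{n}0.npz",p=p,d=d,pos=o['eef_pos'],rot=o['tool_rot'])
    print(n,bot.camera_model(n), (d>0).mean())
E
```

```text
{'t': 0.0, 'q': array([-1.38812092,  0.4778037 ,  0.02235118,  1.55644032, -0.01149614,
        1.10929009, -0.08307991]), 'joint_vel': array([-0.00079508, -0.00171395, -0.00021287, -0.00036924,  0.00070757,
        0.00147159, -0.00012093]), 'joint_torque': array([-1.85780627e-04, -5.96476150e+01,  1.60775285e+00, -2.81182677e+01,
        1.24316677e-02,  9.56623204e-03,  6.33424875e-06]), 'eef_pos': array([0.19337344, 0.6460993 , 0.23032822]), 'tool_rot': array([ 0.69960571,  0.10179151,  0.69969048, -0.10307075]), 'contact_force': array([-0.20691786,  0.01270648, -0.31200995]), 'torque': array([ 0.02666925, -0.01678469, -0.0286565 ]), 'gripper_width': 0.9992209970676933}
scene {'mtx': array([[385.30678546,   0.        , 321.09523538],
       [  0.        , 385.30678546, 195.709724  ],
       [  0.        ,   0.        ,   1.        ]]), 'k1': -0.09308130830222365, 'origin': array([-0.15405204,  0.88175903,  0.51605123]), 'rotation': array([-0.34105881, -0.20072918,  0.49003699,  0.77669198])} 0.99596875
side {'mtx': array([[509.00463373,   0.        , 317.06042336],
       [  0.        , 509.00463373, 197.44276408],
       [  0.        ,   0.        ,   1.        ]]), 'k1': -0.014986285271118603, 'origin': array([ 0.4666074 , -0.87466656,  0.63729514]), 'rotation': array([ 8.47711747e-01,  5.30259750e-01, -1.44478507e-02, -8.06618766e-04])} 0.9960546875
wrist {'mtx': array([[294.8321501 ,   0.        , 324.02738566],
       [  0.        , 294.8321501 , 199.1309628 ],
       [  0.        ,   0.        ,   1.        ]]), 'k1': -0.03712749838709404, 'T_tool_cam': array([[ 3.23398533e-04,  3.01509579e-01, -9.53463093e-01,
        -1.43113197e-01],
       [ 9.99999947e-01, -7.20543991e-05,  3.16397590e-04,
         8.21616640e-04],
       [ 2.66956940e-05, -9.53463145e-01, -3.01509587e-01,
        -7.67526615e-02],
       [ 0.00000000e+00,  0.00000000e+00,  0.00000000e+00,
         1.00000000e+00]])} 0.9960234375
```

View pics/scene0.png

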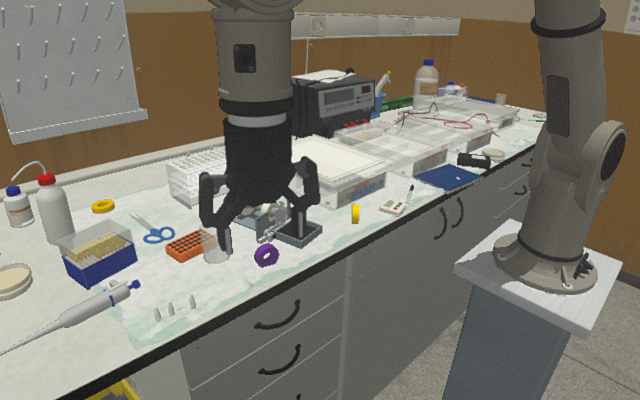

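View pics/side0.png

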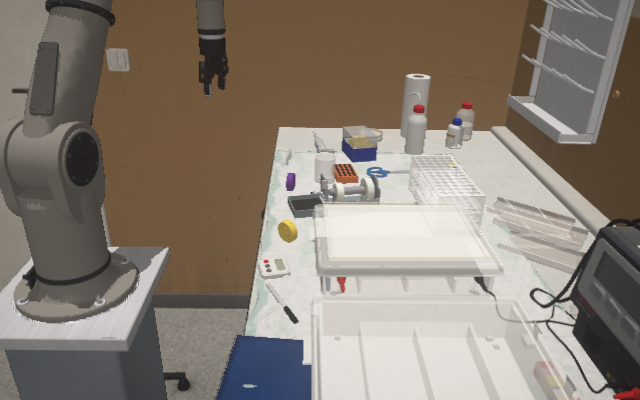

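View pics/wrist0.png

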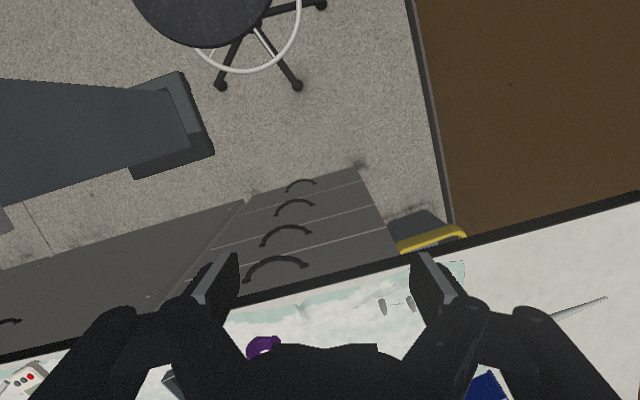

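The side view shows the dispenser at about (345,190), with the tray to its left. The purple roll is at (291,181), the yellow at (288,231), the timer at (274,267) and the marker at (281,302). In the scene view the dispenser is at (285,220), partly hidden by the gripper. Next I'll enlarge both.

```bash
cat > h.py <<'E'
from station import bot
import numpy as np, cv2
from scipy.spatial.transform import Rotation as R
def rq(q): return R.from_quat(np.roll(np.asarray(q),-1)).as_matrix()
def cam(n,pos=None,rot=None):
    m=bot.camera_model(n)
    if n=='wrist':
        T=m['T_tool_cam']; Rt=rq(rot); return m['mtx'],m['k1'],Rt@T[:3,3]+pos,Rt@T[:3,:3]
    q=m['rotation']; q=np.asarray(q)
    return m['mtx'],m['k1'],np.asarray(m['origin']),rq(q)
def ray(c,uv):
    K,k1,o,Rc=c
    pts=np.array(uv,float).reshape(-1,1,2)
    s=cv2.undistortPoints(pts,K,np.array([k1,0,0,0,0.]))[:,0]
    return np.c_[s[:,0],-s[:,1],-np.ones(len(s))]@Rc.T
def onz(c,uv,z):
    r=ray(c,uv); return c[2]+r*((z-c[2][2])/r[:,2])[:,None]
def depth(c,uv,d):
    uv=np.array(uv,float).reshape(-1,2); i=np.round(uv).astype(int)
    return c[2]+ray(c,uv)*d[i[:,1],i[:,0]][:,None]
def proj(c,P):
    K,k1,o,Rc=c
    X=(np.atleast_2d(P)-o)@Rc; x=X[:,0]/-X[:,2]; y=-X[:,1]/-X[:,2]; f=1+k1*(x*x+y*y)
    return np.c_[K[0,0]*x*f+K[0,2],K[1,1]*y*f+K[1,2]]
def snap(n,tag):
    o=bot.get_obs(); p,d=bot.read_camera(n)
    cv2.imwrite(f"pics/{n}{tag}.png",p[:,:,::-1]); np.savez(f"{n}{tag}.npz",p=p,d=d,pos=o['eef_pos'],rot=o['tool_rot'])
    return p,d,cam(n,o['eef_pos'],o['tool_rot'])
def load(n,tag):
    z=np.load(f"{n}{tag}.npz"); return z['p'],z['d'],cam(n,z['pos'],z['rot'])
def crop(p,x0,y0,x1,y1,f,name):
    cv2.imwrite(f"pics/{name}.png",cv2.resize(p[y0:y1,x0:x1,::-1],None,fx=f,fy=f,interpolation=cv2.INTER_CUBIC))
E
python3 - <<'E'
from h import *
p,d,c=load('side','0'); crop(p,265,145,405,225,5.5,'side0c')
print(onz(c,[[291,190],[288,240],[274,267],[281,302]],0), depth(c,[[291,181],[345,190],[274,267]],d))
print(cam('side'))
p,d,c=load('scene','0'); crop(p,190,170,370,280,4.4,'scene0c')
print(depth(c,[[265,255],[300,237],[390,208]],d))
E
```

```text
[[ 0.4275977   0.48332057  0.        ]
 [ 0.42869928  0.19627453  0.        ]
 [ 0.40160515  0.07829427  0.        ]
 [ 0.4230325  -0.0468138   0.        ]] [[0.42824585 0.45948275 0.03969386]
 [0.57676262 0.37047879 0.05526483]
 [0.40351362 0.05031527 0.01871103]]
(array([[509.00463373,   0.        , 317.06042336],
       [  0.        , 509.00463373, 197.44276408],
       [  0.        ,   0.        ,   1.        ]]), -0.014986285271118603, array([ 0.4666074 , -0.87466656,  0.63729514]), array([[ 0.99958122, -0.01395467, -0.02535066],
       [-0.01668979,  0.43764789, -0.89899153],
       [ 0.02363979,  0.89903815,  0.43723171]]))
[[0.45596357 0.46597882 0.00591634]
 [0.45020905 0.3654587  0.0155175 ]
 [0.39474644 0.08308679 0.01907294]]
```

View pics/side0c.png

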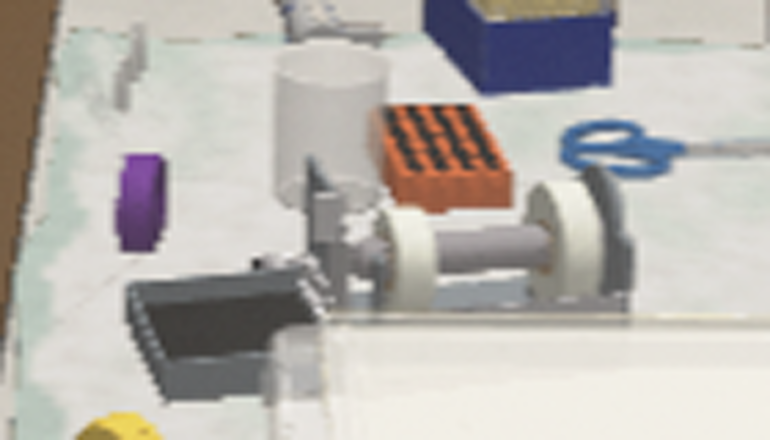

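View pics/scene0c.png

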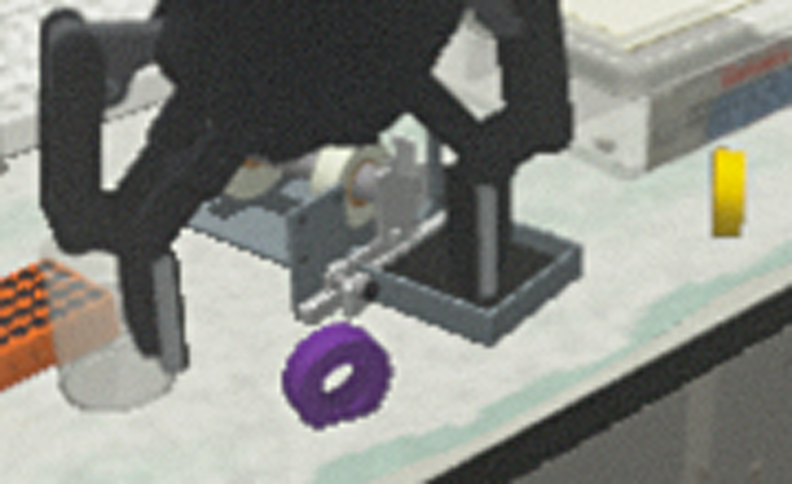

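The white roll on the spindle by the open end is at side (339,192), which is crop (408,258). It fits outer_roll: white, smaller, and on the spindle. The free-standing purple (291,181) and yellow (288,231) rolls are the look-alikes. The bigger white roll at (368,189), next to the cheek, is the inner one.

```bash
python3 - <<'E'
from h import *
p,d,c=load('side','0')
C=lambda L:[[265+x/5.5,145+y/5.5] for x,y in L]
np.set_printoptions(precision=4,suppress=True)
names="spindle1 spindle2 spindle3 tipside outer_face outertop innertop innerface cheektop gatetab gatetop lid1 lid2 lid_left".split()
L=[[450,245],[495,245],[530,243],[368,258],[420,255],[410,215],[545,190],[575,240],[605,180],[313,170],[328,215],[330,335],[500,330],[290,350]]
for n,P in zip(names,depth(c,C(L),d)):print(n,P)
ps,ds,cs=load('scene','0')
C2=lambda L:[[190+x/4.4,170+y/4.4] for x,y in L]
for n,P in zip("tab traycornerR traycornernear panel_L railL beak purp".split(),depth(cs,C2([[405,155],[580,250],[490,320],[298,240],[310,305],[90,370],[310,370]]),ds)):print(n,P)
E
```

```text
spindle1 [0.5819 0.373  0.0555]
spindle2 [0.6036 0.3688 0.0579]
spindle3 [0.6218 0.3773 0.0552]
tipside [0.541  0.3615 0.0533]
outer_face [0.5656 0.3523 0.0596]
outertop [0.5612 0.3698 0.0729]
innertop [0.6294 0.3931 0.077 ]
innerface [0.6417 0.3612 0.0647]
cheektop [0.6577 0.3853 0.0863]
gatetab [0.5153 0.4294 0.0702]
gatetop [0.521  0.3663 0.0738]
lid1 [0.5159 0.1921 0.0966]
lid2 [0.5885 0.1915 0.1004]
lid_left [0.4987 0.1829 0.0939]
tab [0.5199 0.364  0.0744]
traycornerR [0.4403 0.3022 0.0239]
traycornernear [0.4197 0.3874 0.0233]
panel_L [0.5122 0.4437 0.0531]
railL [0.5084 0.441  0.0126]
beak [0.5082 0.5736 0.0299]
purp [0.4192 0.5025 0.0443]
```

```bash
cat >> h.py <<'E'
np.set_printoptions(precision=4,suppress=True)
def Rdown(yaw):
    x=np.array([0,0,-1.]); y=np.array([-np.sin(yaw),np.cos(yaw),0]); return np.c_[x,y,np.cross(x,y)]
def rel(target,yaw,tilt=0):
    "remaining shift in tool axes (units) and turn (units) from current measured pose"
    o=bot.get_obs(); Rt=rq(o['tool_rot']); 
    Rg=Rdown(yaw)
    sh=Rt.T@(np.asarray(target)-o['eef_pos'])/0.04
    tu=R.from_matrix(Rt.T@Rg).as_rotvec()/(2*np.pi)
    print('t',round(o['t'],2),'pos',o['eef_pos'],'shift/40mm tool',sh,'turn/360',tu,'F',o['contact_force'],'w',round(float(o['gripper_width']),3))
    return sh,tu
E
python3 - <<'E'
from h import *
o=bot.get_obs(); print(rq(o['tool_rot'])); print(o['t'])
rel([0.60,0.36,0.24],0.2)
E
```

```text
[[-0.0003  0.2867  0.958 ]
 [-0.0014  0.958  -0.2867]
 [-1.     -0.0014  0.0001]]
0.15
t 0.15 pos [0.1934 0.6462 0.2306] shift/40mm tool [-0.2297 -3.9413 11.7898] turn/360 [-0.0781 -0.      0.0002] F [ 0.4602  0.0811 -0.8282] w 1.003
```

Call:
step_arm([
  [-0.05,-0.33,0.98,0,0,0],
  [-0.05,-0.33,0.98,0,0,0],
  [-0.05,-0.33,0.98,0,0,0],
  [-0.05,-0.33,0.98,0,0,0],
  [0,-0.33,0.98,0,0,0],
  [0,-0.33,0.98,0,0,0],
  [0,-0.33,0.98,0,0,0],
  [0,-0.33,0.98,0,0,0],
], fingers=-1)

```text
t: 1.15
eef_pos: [0.4645, 0.4546, 0.239]
tool_rot: [0.7, 0.102, 0.7, -0.103]
contact_force: [-0.2, -0.2, 0.3]
gripper_width: 1.002
```

Call:
step_arm([
  [0,-0.33,0.98,0,0,0],
  [0,-0.33,0.98,0,0,0],
  [0,-0.33,0.98,0,0,0],
  [0,-0.33,0.98,0,0,0],
  [0,0,0,-0.026,0,0],
  [0,0,0,-0.026,0,0],
  [0,0,0,-0.026,0,0],
  [0,0,0,0,0,0],
], fingers=1)

```text
t: 2.15
eef_pos: [0.5986, 0.3598, 0.2389]
tool_rot: [0.703, -0.07, 0.704, 0.07]
contact_force: [0.2, 0.4, 1.2]
gripper_width: -0.003
```

```bash
python3 - <<'E'
from h import *
rel([0.60,0.36,0.24],0.2)
p,d,c=snap('wrist','1')
E
```

```text
t 2.15 pos [0.5986 0.3598 0.2389] shift/40mm tool [-0.0276 -0.0026  0.0346] turn/360 [-0.0004 -0.0001 -0.    ] F [0.2477 0.3931 1.1698] w -0.003
```

View pics/wrist1.png

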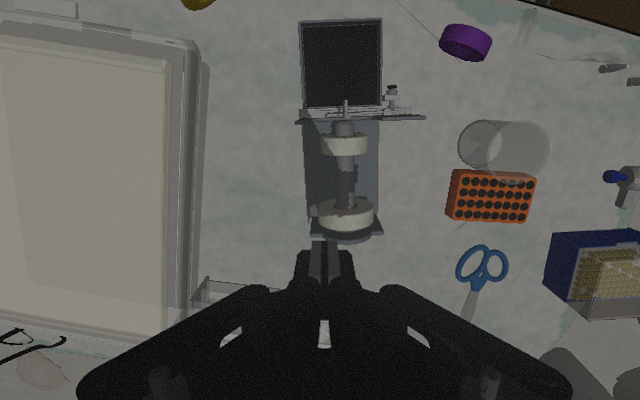

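```bash
python3 - <<'E'
from h import *
p,d,c=load('wrist','1'); crop(p,285,5,435,255,2.4,'w1c'); crop(p,285,80,435,180,5.2,'w1d')
E
```

```text
(no output)
```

View pics/w1c.png

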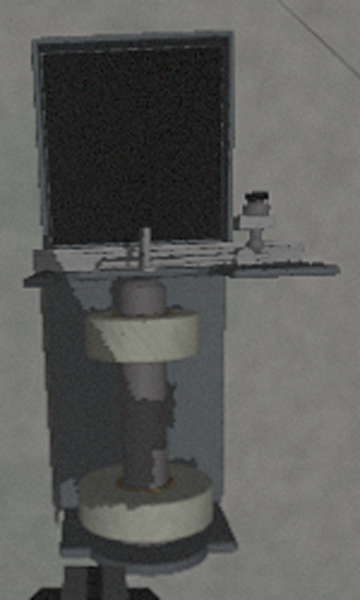

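View pics/w1d.png

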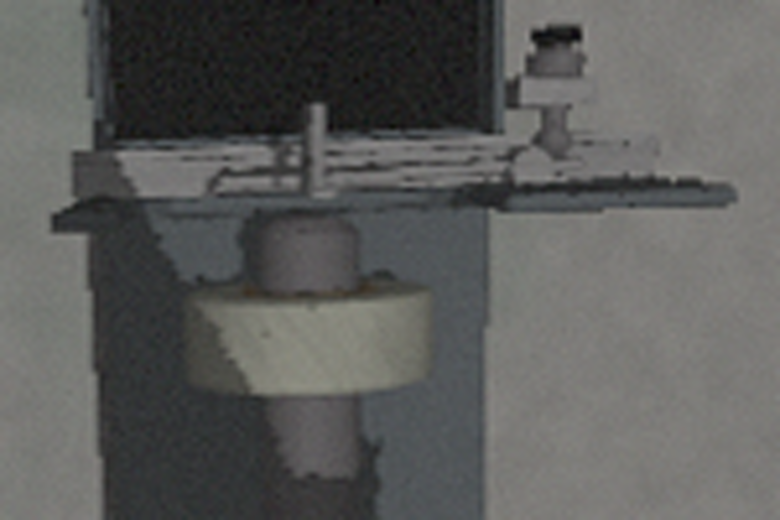

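```bash
python3 - <<'E'
from h import *
p,d,c=load('wrist','1')
D=lambda L:[[285+x/5.2,80+y/5.2] for x,y in L]
C=lambda L:[[285+x/2.4,5+y/2.4] for x,y in L]
tab=onz(c,D([[317,105],[315,192]]),.086); print('tab ends',tab, np.linalg.norm(tab[0]-tab[1]))
tr=onz(c,C([[33,38],[233,32],[231,240],[43,248]]),.026); print('tray',tr, np.linalg.norm(tr[0]-tr[1]))
print('yaw from tray front', np.arctan2(-(tr[1]-tr[0])[0],(tr[1]-tr[0])[1]))
pan=onz(c,D([[55,225],[735,190]]),.071);v=pan[1]-pan[0];print('panel',pan,np.linalg.norm(v),np.arctan2(-v[0],v[1]))
sp=onz(c,D([[250,255],[357,255],[270,410],[360,410]]),.048);print('spindle edges',sp,(sp[0]+sp[1])/2,(sp[2]+sp[3])/2)
tip=depth(c,D([[303,225],[303,275],[310,420]]),d);print('spindle top d',tip)
ro=depth(c,D([[310,300],[310,345],[310,385]]),d);print('roll top d',ro)
ro=onz(c,D([[187,345],[435,345]]),.046);print('roll mid edges z46',ro,ro.mean(0),np.linalg.norm(ro[0]-ro[1]))
ri=onz(c,C([[78,500],[213,500]]),.046);print('inner edges',ri,ri.mean(0),np.linalg.norm(ri[0]-ri[1]))
E
```

```text
tab ends [[0.5139 0.3647 0.086 ]
 [0.5291 0.3677 0.086 ]] 0.015511415306326017
tray [[0.4418 0.3011 0.026 ]
 [0.4216 0.3885 0.026 ]
 [0.5089 0.4097 0.026 ]
 [0.5304 0.3217 0.026 ]] 0.08968402033645986
yaw from tray front 0.22695582321218855
panel [[0.5456 0.3199 0.071 ]
 [0.5124 0.4498 0.071 ]] 0.13407388384498145 0.25018198339781705
spindle edges [[0.5452 0.3598 0.048 ]
 [0.5407 0.3821 0.048 ]
 [0.5769 0.3709 0.048 ]
 [0.573  0.3902 0.048 ]] [0.5429 0.371  0.048 ] [0.5749 0.3806 0.048 ]
spindle top d [[0.5365 0.3688 0.0574]
 [0.5462 0.3708 0.0603]
 [0.5755 0.3788 0.0594]]
roll top d [[0.5498 0.3722 0.0724]
 [0.5584 0.374  0.0741]
 [0.5664 0.3759 0.0725]]
roll mid edges z46 [[0.5668 0.3503 0.046 ]
 [0.5561 0.4033 0.046 ]] [0.5615 0.3768 0.046 ] 0.0540497035240828
inner edges [[0.6468 0.3618 0.046 ]
 [0.6334 0.4288 0.046 ]] [0.6401 0.3953 0.046 ] 0.06832208110788932
```

```bash
cat >> h.py <<'E'
O=np.array([0.5353,0.3695,0]); YAW=0.235
RD=R.from_euler('z',YAW).as_matrix()
def W(x,y,z): return O+RD@(np.array([x,y,z])/1000)
def Lc(P): return (np.atleast_2d(P)-O)@RD*1000
def go(x,y,z):
    o=bot.get_obs(); print('local TCP mm',Lc(o['eef_pos'])[0],'F local',RD.T@o['contact_force']); return rel(W(x,y,z),YAW)
E
python3 - <<'E'
from h import *
p,d,c=load('wrist','1'); print('lid edge local',Lc(onz(c,[[200,100],[200,200]],.10)))
go(-14,-33,150)
E
```

```text
lid edge local [[ -27.4555 -134.1777  100.    ]
 [  68.2092 -149.5013  100.    ]]
local TCP mm [ 59.3848 -24.1423 238.9728] F local [-0.2549  0.511   0.7292]
t 2.2 pos [0.5987 0.3598 0.239 ] shift/40mm tool [ 2.2254 -0.2932 -1.8232] turn/360 [-0.0062 -0.0001 -0.    ] F [-0.3669  0.4376  0.7292] w -0.002
```

Call:
step_arm([
  [0,-0.1,-0.6,-0.0062,0,0],
  [0.4,-0.05,-0.6,0,0,0],
  [0.6,-0.05,-0.6,0,0,0],
  [0.6,0,0,0,0,0],
  [0.6,0,0,0,0,0],
  [0,0,0,0,0,0],
], fingers=1)

```text
t: 2.95
eef_pos: [0.529, 0.3353, 0.1495]
tool_rot: [0.701, -0.084, 0.703, 0.082]
contact_force: [0.2, 1.2, 0.3]
gripper_width: -0.004
```

```bash
python3 - <<'E'
from h import *
go(-14,-33,77)
p,d,c=snap('wrist','2')
E
```

```text
local TCP mm [-14.0319 -31.7599 149.5286] F local [0.4412 1.1133 0.3221]
t 2.95 pos [0.529  0.3353 0.1495] shift/40mm tool [ 1.8133 -0.0279  0.0074] turn/360 [ 0.0001 -0.0006  0.0003] F [0.1698 1.1854 0.3221] w -0.004
```

View pics/wrist2.png

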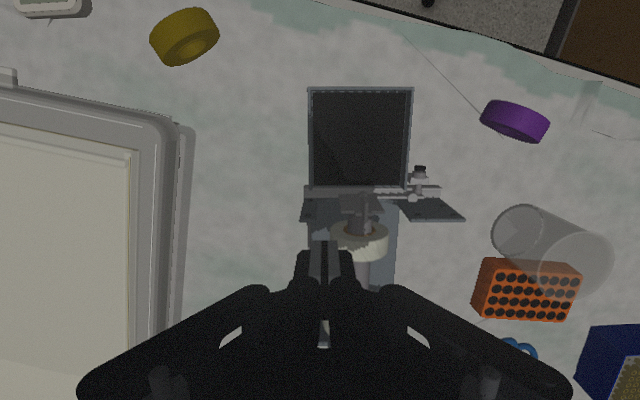

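The closed tips at (322,245) sit left of the tab at (366,208), and nothing is below them. I'll descend beside the tab.

Call:
step_arm([
  [0.5,-0.03,0,0,0,0],
  [0.5,0,0,0,0,0],
  [0.5,0,0,0,0,0],
  [0.3,0,0,0,0,0],
  [0,0,0,0,0,0],
])

```text
t: 3.62
eef_pos: [0.53, 0.3346, 0.0781]
tool_rot: [0.701, -0.084, 0.703, 0.084]
contact_force: [0.9, -0.3, 0.5]
gripper_width: 0.001
```

```bash
python3 - <<'E'
from h import *
go(-14,-33,77)
p,d,c=snap('wrist','3'); crop(p,240,120,480,300,3.3,'w3c')
p,d,c=snap('side','3'); crop(p,265,130,405,225,5.5,'s3c')
E
```

```text
local TCP mm [-13.2619 -32.6918  78.1247] F local [ 0.8197 -0.5372  0.5327]
t 3.62 pos [0.53   0.3346 0.0781] shift/40mm tool [ 0.0282 -0.0076 -0.0184] turn/360 [ 0.0005 -0.0003  0.0001] F [ 0.9223 -0.3315  0.5327] w 0.001
```

View pics/w3c.png

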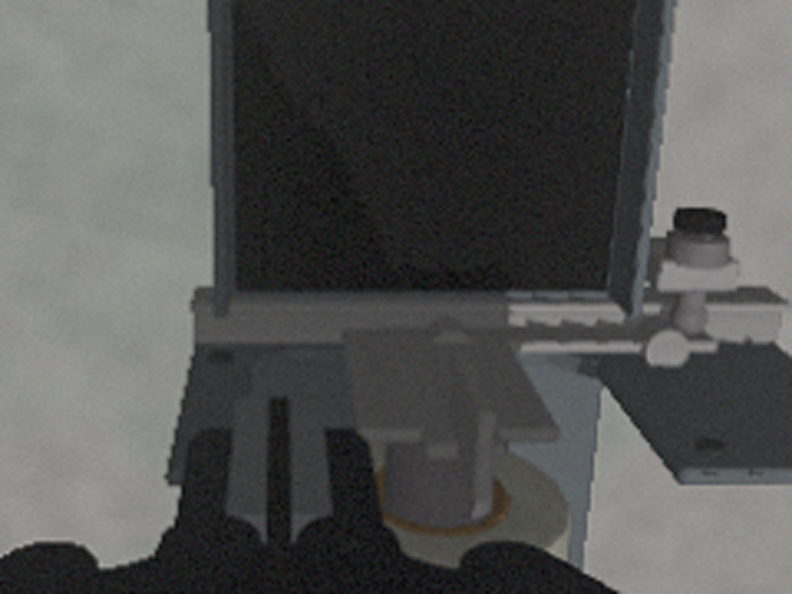

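View pics/s3c.png

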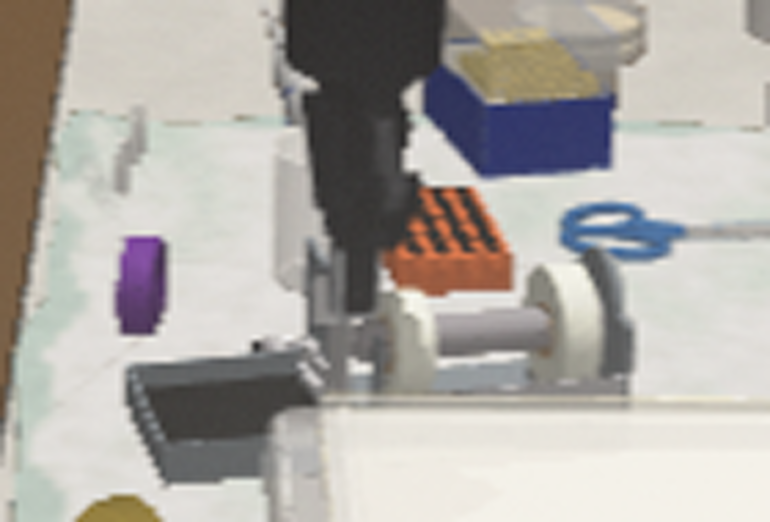

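```bash
python3 - <<'E'
from h import *
p,d,c=load('wrist','3')
L=[[240+x/3.3,120+y/3.3] for x,y in [[428,455],[452,455],[475,515],[495,515]]]
print(Lc(onz(c,L,.086))); 
L=[[240+x/3.3,120+y/3.3] for x,y in [[205,430],[345,430]]]
print('finger front', Lc(onz(c,L,.078)),'depth',Lc(depth(c,L,d)))
E
```

```text
[[-15.2634  -8.629   86.    ]
 [-15.2682  -4.8795  86.    ]
 [ -4.5373  -0.5606  86.    ]
 [ -4.5354   2.6403  86.    ]]
finger front [[-15.3475 -43.9669  78.    ]
 [-15.4404 -21.0664  78.    ]] depth [[-19.7583 -43.2608  86.5487]
 [-19.6169 -21.6914  86.1048]]
```

Call:
step_arm([
  [0.02,0.2,-0.05,0,0,0],
  [0,0.2,0,0,0,0],
  [0,0.2,0,0,0,0],
  [0,0.2,0,0,0,0],
  [0,0.2,0,0,0,0],
  [0,0.2,0,0,0,0],
  [0,0.2,0,0,0,0],
  [0,0.2,0,0,0,0],
])

```text
t: 4.72
eef_pos: [0.5136, 0.3973, 0.0786]
tool_rot: [0.702, -0.084, 0.702, 0.084]
contact_force: [0.0, -3.2, 2.4]
gripper_width: 0.001
```

```bash
python3 - <<'E'
from h import *
go(-14,44,77)
p,d,c=snap('wrist','4'); crop(p,240,120,480,300,3.3,'w4c')
E
```

```text
local TCP mm [-14.6778  32.0776  78.5997] F local [-0.7241 -3.114   2.389 ]
t 4.72 pos [0.5136 0.3973 0.0786] shift/40mm tool [0.04   0.298  0.0179] turn/360 [ 0.0005  0.     -0.    ] F [ 0.0208 -3.197   2.389 ] w 0.001
```

View pics/w4c.png

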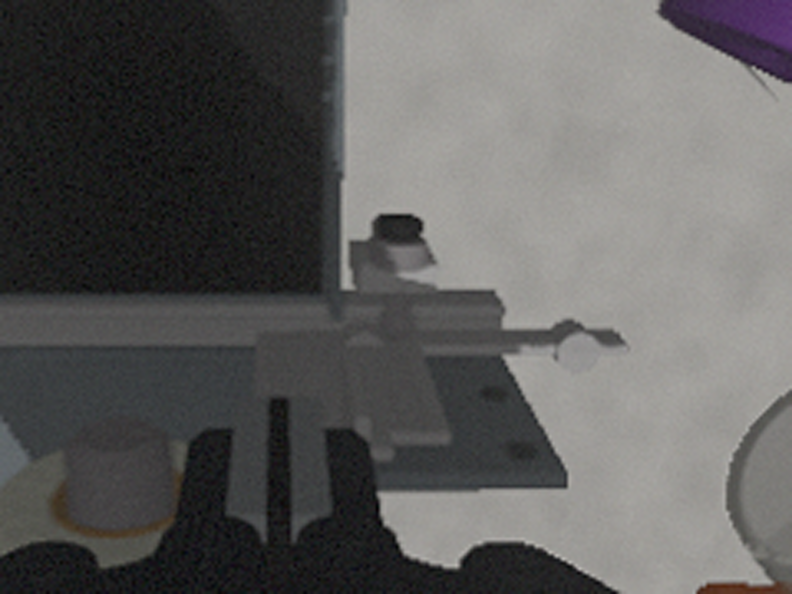

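The gate has moved with the fingers: its plate now spans columns 255–450, and the tab is against the right finger. Now the last part.

Call:
step_arm([
  [0,0.1,0,0,0,0],
  [0,0.1,0,0,0,0],
  [0,0.1,0,0,0,0],
  [0,0,0,0,0,0],
])

```text
t: 5.28
eef_pos: [0.5106, 0.409, 0.0784]
tool_rot: [0.702, -0.084, 0.702, 0.084]
contact_force: [1.5, -0.0, 1.5]
gripper_width: -0.001
```

```bash
python3 - <<'E'
from h import *
go(-14,46,77)
p,d,c=snap('wrist','5'); crop(p,240,120,480,300,3.3,'w5c')
E
```

```text
local TCP mm [-14.8601  44.2023  78.398 ] F local [ 1.4869 -0.4055  1.5067]
t 5.28 pos [0.5106 0.409  0.0784] shift/40mm tool [0.035  0.0448 0.0217] turn/360 [ 0.0006  0.     -0.0001] F [ 1.5404 -0.0481  1.5067] w -0.001
```

View pics/w5c.png

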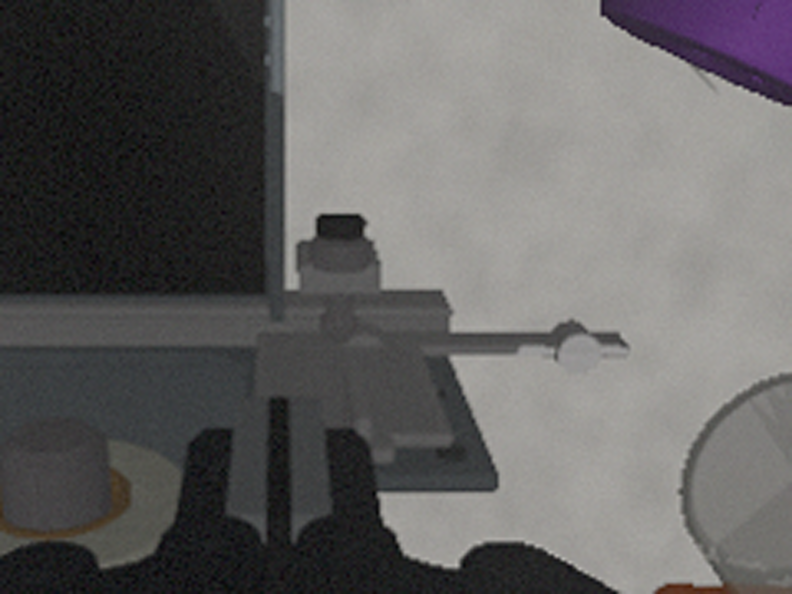

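Call:
step_arm([
  [0,0.07,0,0,0,0],
  [0,0.05,0,0,0,0],
  [0,0,0,0,0,0],
])

```text
t: 5.7
eef_pos: [0.5104, 0.4099, 0.0783]
tool_rot: [0.702, -0.085, 0.702, 0.082]
contact_force: [1.3, -8.3, 5.0]
gripper_width: -0.001
```

```bash
python3 - <<'E'
from h import *
go(-14,46,77)
p,d,c=snap('wrist','6'); crop(p,240,120,480,300,3.3,'w6c')
E
```

```text
local TCP mm [-14.7749  45.0661  78.3078] F local [-0.7136 -8.4091  5.0132]
t 5.7 pos [0.5104 0.4099 0.0783] shift/40mm tool [0.0326 0.0235 0.0194] turn/360 [ 0.0002 -0.0002  0.0007] F [ 1.264  -8.3442  5.0132] w -0.001
```

View pics/w6c.png

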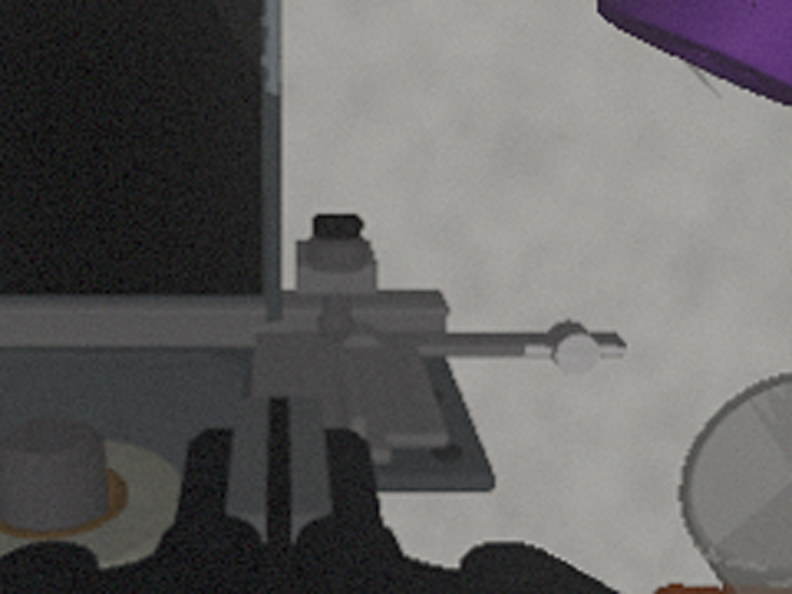

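The gate is at its stop: TCP y is 45 (the tab should be at 58), and the last 4.8 mm commanded gave only 0.9 mm and 8 N. I'll back off and rise.

Call:
step_arm([
  [0,-0.3,0,0,0,0],
  [-0.6,0,0,0,0,0],
  [-0.7,0,0,0,0,0],
  [-0.7,0,0,0,0,0],
  [0,-0.4,0.7,0,0,0],
  [0,-0.4,0.7,0,0,0],
  [0,0,0.6,0,0,0],
  [0,0,0,0,0,0],
], fingers=0.2)

```text
t: 6.75
eef_pos: [0.5985, 0.3896, 0.158]
tool_rot: [0.702, -0.083, 0.702, 0.084]
contact_force: [0.3, -0.9, 0.1]
gripper_width: 0.401
```

```bash
python3 - <<'E'
from h import *
go(66,0,120)
p,d,c=snap('wrist','7')
print('foot end local', Lc(onz(c,[[345,200]],.02)))
E
```

```text
local TCP mm [ 66.148    4.8363 157.955 ] F local [ 0.0445 -0.9534  0.1113]
t 6.75 pos [0.5985 0.3896 0.158 ] shift/40mm tool [ 0.9488 -0.1217 -0.0041] turn/360 [ 0.0004  0.     -0.0001] F [ 0.2653 -0.9168  0.1113] w 0.401
foot end local [[79.4668 26.4104 20.    ]]
```

View pics/wrist7.png

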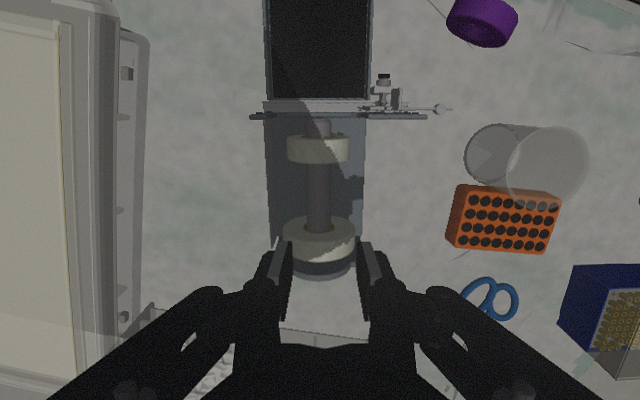

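```bash
python3 - <<'E'
from h import *
p,d,c=load('wrist','7')
T=Lc(np.load('wrist7.npz')['pos'])[0]
pts=[[288,250],[358,250],[274,252],[372,252],[262,275],[382,275],[250,295],[396,295],[215,290],[428,290],[190,300],[450,300]]
print(np.c_[pts,Lc(depth(c,pts,d))-T])
print('roll',Lc(onz(c,[[288,150],[350,150]],.046)),'inner',Lc(onz(c,[[282,240],[356,240]],.046)))
print('spindle',Lc(onz(c,[[307,190],[332,190]],.048)))
print('foot',Lc(onz(c,[[452,108]],.01)))
crop(p,190,60,460,330,2.8,'w7c')
E
```

```text
[[288.     250.     -10.0444 -16.8691  14.9194]
 [358.     250.      -8.4135  17.3746  11.607 ]
 [274.     252.      -6.0998 -24.7142   9.5267]
 [372.     252.     -10.1522  23.3963  17.0172]
 [262.     275.      -6.6824 -26.3087  31.7963]
 [382.     275.      -6.8814  25.6104  31.9068]
 [250.     295.     -11.2057 -26.2839  52.3673]
 [396.     295.     -11.9012  26.3762  53.1565]
 [215.     290.     -10.6589 -40.4095  48.7325]
 [428.     290.     -12.109   38.817   50.5232]
 [190.     300.     -11.4317 -46.7033  55.9534]
 [450.     300.     -11.3726  45.0996  55.5298]]
roll [[ 25.9833 -25.8015  46.    ]
 [ 25.87    27.7095  46.    ]] inner [[111.2109 -34.444   46.    ]
 [111.0326  35.867   46.    ]]
spindle [[61.2525 -9.8024 48.    ]
 [61.2013 12.4859 48.    ]]
foot [[ -9.5554 127.1083  10.    ]]
```

View pics/w7c.png

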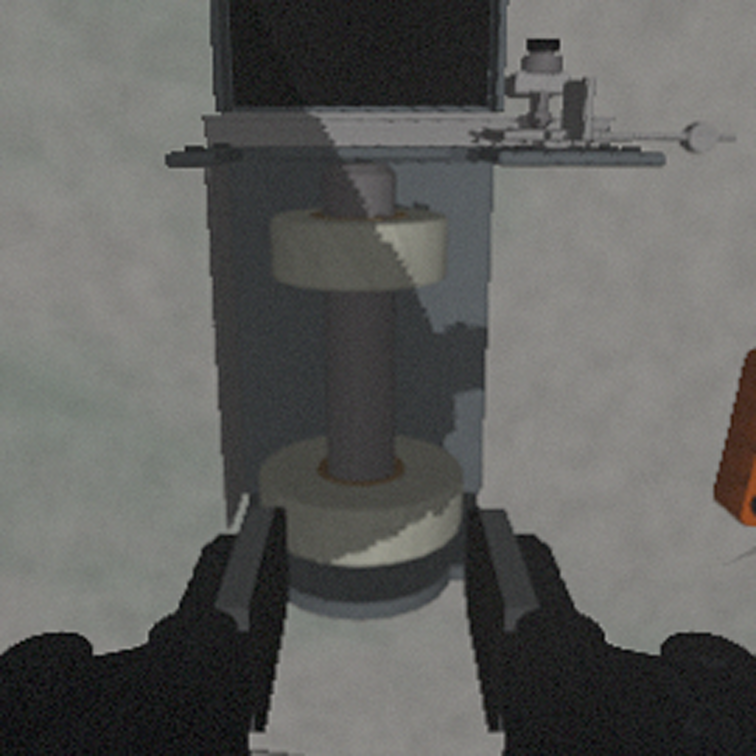

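The gate is open, with its tab at (590,105) in the crop beside the plunger. The roll is at x 26 and the open fingers (inner faces at ±17, backs at ±25) straddle the spindle. I'll descend behind the outer roll.

Call:
step_arm([
  [0.5,-0.1,0,0,0,0],
  [0.6,0,0,0,0,0],
  [0.6,0,0,0,0,0],
  [0.5,0,0,0,0,0],
  [0.4,0,0,0,0,0],
  [0.3,0,0,0,0,0],
  [0,0,0,0,0,0],
])

```text
t: 7.68
eef_pos: [0.5981, 0.385, 0.0415]
tool_rot: [0.702, -0.084, 0.703, 0.084]
contact_force: [0.1, 0.4, 0.1]
gripper_width: 0.399
```

```bash
python3 - <<'E'
from h import *
go(66,1,29)
p,d,c=snap('wrist','8')
p,d,c=snap('side','8'); crop(p,265,130,405,225,5.5,'s8c')
E
```

```text
local TCP mm [64.7215  0.4092 41.4984] F local [0.1715 0.3267 0.0995]
t 7.67 pos [0.5981 0.385  0.0415] shift/40mm tool [0.3124 0.0148 0.0325] turn/360 [ 0.0005 -0.0002  0.0001] F [0.0907 0.3576 0.0995] w 0.399
```

View pics/wrist8.png

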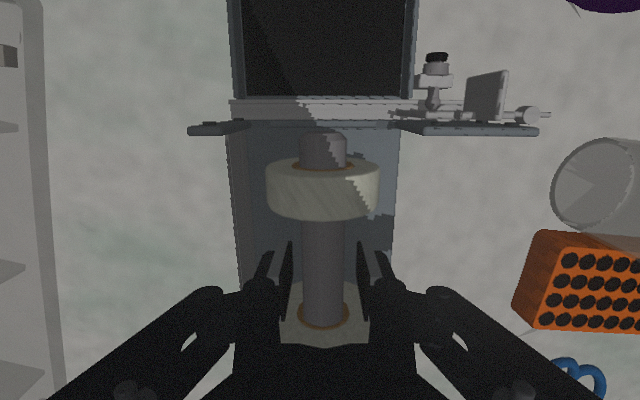

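View pics/s8c.png

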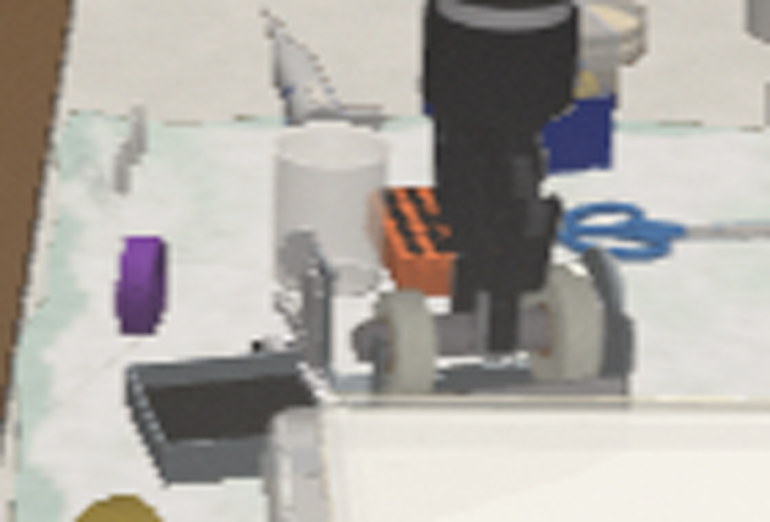

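Both fingers are down beside the bare spindle between the rolls, and the gate tab at (487,95) is well to the side. Next is 12 mm lower, then pull forward.

Call:
step_arm([
  [0.3,0.015,0,0,0,0],
  [0,0,-0.15,0,0,0],
  [0,0,-0.15,0,0,0],
  [0,0,-0.15,0,0,0],
  [0,0,-0.15,0,0,0],
  [0,0,-0.15,0,0,0],
  [0,0,-0.15,0,0,0],
  [0,0,-0.15,0,0,0],
])

```text
t: 8.78
eef_pos: [0.5574, 0.3759, 0.0306]
tool_rot: [0.702, -0.084, 0.702, 0.084]
contact_force: [0.2, 0.4, 0.4]
gripper_width: 0.399
```

```bash
python3 - <<'E'
from h import *
go(-40,1,29)
p,d,c=snap('wrist','9')
p,d,c=snap('side','9'); crop(p,265,130,405,225,5.5,'s9c')
E
```

```text
local TCP mm [22.9699  1.0925 30.5726] F local [0.2916 0.3173 0.419 ]
t 8.78 pos [0.5574 0.3759 0.0306] shift/40mm tool [ 0.0391  0.0027 -1.5743] turn/360 [ 0.0005  0.     -0.    ] F [0.2097 0.3765 0.419 ] w 0.399
```

View pics/wrist9.png

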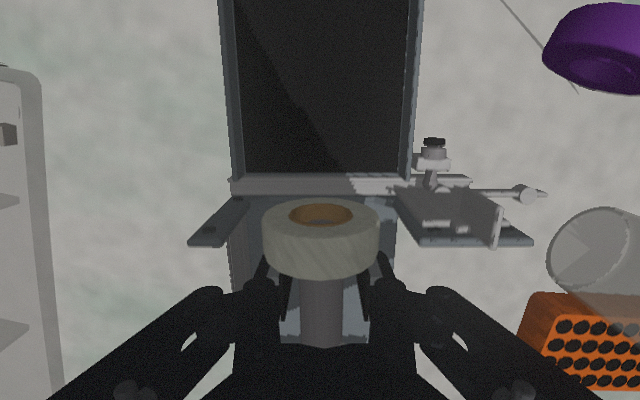

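View pics/s9c.png

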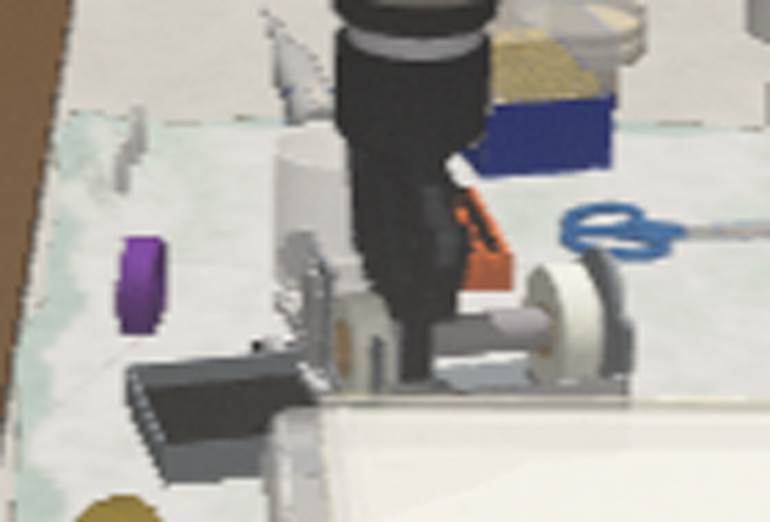

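The roll is sliding and about at the open end, with its bore visible at (320,214). It's upright and between the port sides. Continuing.

Call:
step_arm([
  [0,0,-0.12,0,0,0],
  [0,0,-0.12,0,0,0],
  [0,0,-0.12,0,0,0],
  [0,0,-0.12,0,0,0],
  [0,0,-0.12,0,0,0],
  [0,0,-0.12,0,0,0],
])

```text
t: 9.62
eef_pos: [0.5293, 0.3691, 0.0305]
tool_rot: [0.702, -0.084, 0.702, 0.084]
contact_force: [-0.3, 0.7, 0.5]
gripper_width: 0.399
```

```bash
python3 - <<'E'
from h import *
go(-40,1,29)
p,d,c=snap('wrist','10')
p,d,c=snap('side','10'); crop(p,265,130,405,225,5.5,'s10c')
E
```

```text
local TCP mm [-5.893   0.9833 30.4863] F local [-0.16    0.7168  0.48  ]
t 9.62 pos [0.5293 0.3691 0.0305] shift/40mm tool [ 0.0372  0.0032 -0.8527] turn/360 [ 0.0005 -0.     -0.    ] F [-0.3225  0.6599  0.48  ] w 0.399
```

View pics/wrist10.png

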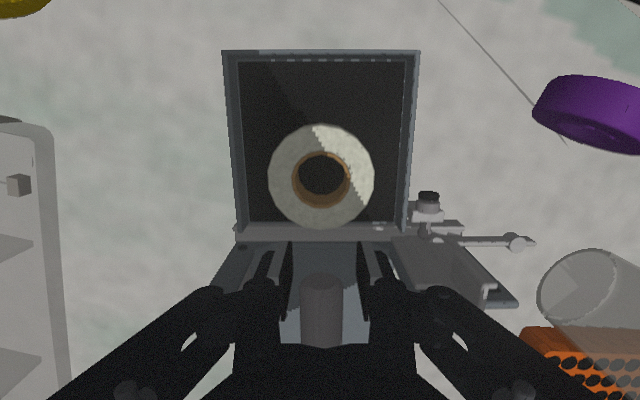

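View pics/s10c.png

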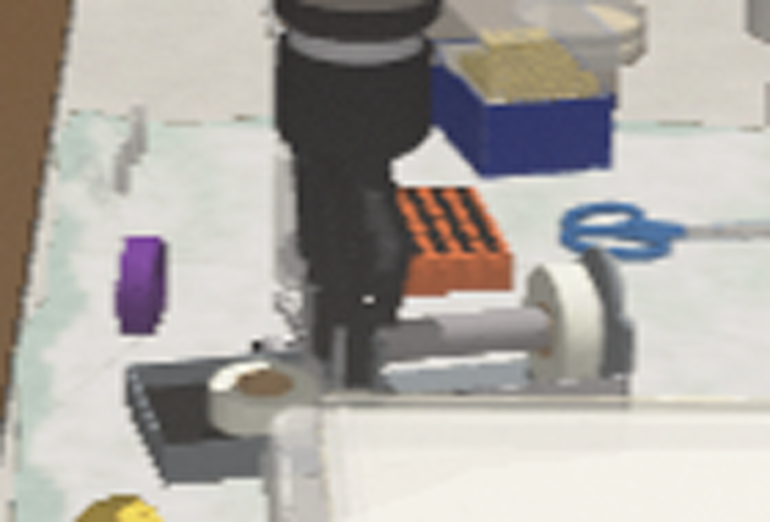

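The roll came off and lies face-up in the tray at (321,177). I need to know whether it lies flat and where.

```bash
python3 - <<'E'
from h import *
p,d,c=load('wrist','10')
pts=[[321,132],[321,215],[276,177],[367,177],[321,205],[282,177]]
print(np.c_[pts,Lc(depth(c,pts,d))])
print(Lc(onz(c,[[321,125],[321,226],[268,177],[374,177]],.031)))
crop(p,210,40,440,260,2.7,'w10c')
E
```

```text
[[321.     132.     -70.6332  -0.0937  31.8499]
 [321.     215.     -28.7371  -0.0903  31.3581]
 [276.     177.     -48.6786 -22.3876  31.2226]
 [367.     177.     -48.8504  22.668   31.3025]
 [321.     205.     -34.3803  -0.0843  31.9817]
 [282.     177.     -48.7248 -19.3864  31.3862]]
[[-73.8017  -0.1038  31.    ]
 [-22.4701  -0.0936  31.    ]
 [-48.6165 -26.4043  31.    ]
 [-48.7946  26.1906  31.    ]]
```

View pics/w10c.png

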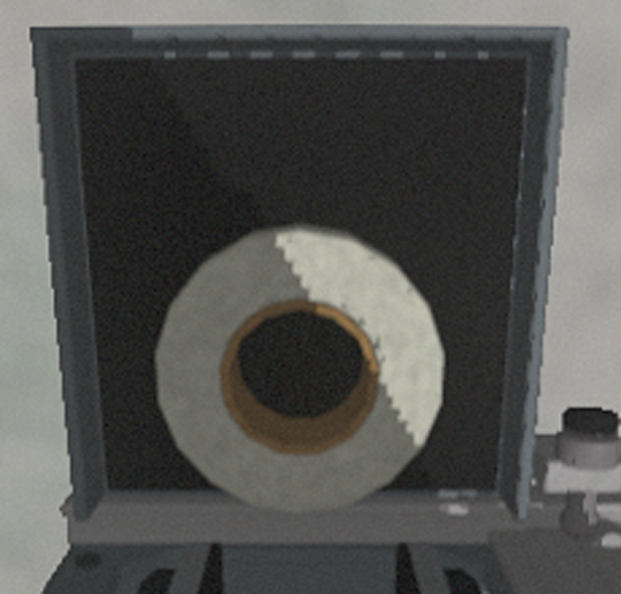

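The roll lies flat on the tray floor: centre about (-48, 0), top face at z 31, rear edge at x -22, so clear of the rail and gate. I'll rise straight up and check where the beaker is before closing the gate from its left side.

Call:
step_arm([
  [-0.5,0,0,0,0,0],
  [-0.7,0,0,0,0,0],
  [-0.7,0,0,0,0,0],
  [-0.7,0,0,0,0,0],
  [-0.5,0,0,0,0,0],
  [0,0,0,0,0,0],
])

```text
t: 10.48
eef_pos: [0.5309, 0.3699, 0.1568]
tool_rot: [0.703, -0.083, 0.701, 0.085]
contact_force: [0.2, -0.3, -0.1]
gripper_width: 0.399
```

```bash
python3 - <<'E'
from h import *
go(-13,84,150)
p,d,c=snap('wrist','11')
E
```

```text
local TCP mm [ -4.2365   1.3936 156.8378] F local [ 0.0918 -0.3265 -0.0677]
t 10.47 pos [0.5309 0.3699 0.1568] shift/40mm tool [ 0.1738  2.0655 -0.2135] turn/360 [ 0.0005  0.0006 -0.0003] F [ 0.1653 -0.2962 -0.0677] w 0.399
```

View pics/wrist11.png

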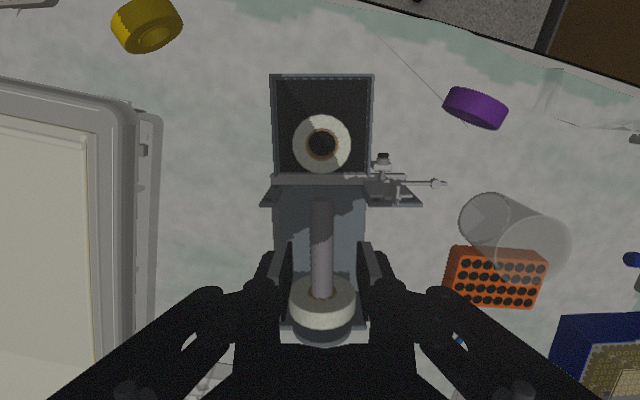

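```bash
python3 - <<'E'
from h import *
p,d,c=load('wrist','11')
print('beaker base circle',Lc(onz(c,[[458,220],[510,220],[484,193]],0)))
print('beaker rim circle',Lc(onz(c,[[497,245],[571,245],[535,210]],.083)))
print('tab',Lc(depth(c,[[402,185],[402,195]],d)), Lc(onz(c,[[402,195],[402,180]],.086)))
E
```

```text
beaker base circle [[ 38.4824 149.7574   0.    ]
 [ 38.5118 208.6462   0.    ]
 [  7.3823 173.694    0.    ]]
beaker rim circle [[ 27.5286 144.7508  83.    ]
 [ 27.9866 209.0287  83.    ]
 [ -3.1567 170.2257  83.    ]]
tab [[-8.0906 77.0641 26.1596]
 [-9.7088 67.18   64.5912]] [[-16.2107  61.2077  86.    ]
 [-27.93    60.234   86.    ]]
```

The beaker is at y ≥ 145 mm, well clear of the pushing position at y ≈ 86. Moving to the left of the tab with the fingers shut.

Call:
step_arm([
  [0,0.7,-0.1,0,0,0],
  [0,0.7,-0.1,0,0,0],
  [0,0.72,-0.05,0,0,0],
  [0,0,0,0,0,0],
  [0,0,0,0,0,0],
  [0,0,0,0,0,0],
], fingers=1)

```text
t: 11.28
eef_pos: [0.5008, 0.4475, 0.154]
tool_rot: [0.702, -0.084, 0.702, 0.083]
contact_force: [0.2, -0.4, 0.5]
gripper_width: -0.002
```

```bash
python3 - <<'E'
from h import *
go(-14,86,78)
p,d,c=snap('wrist','12')
E
```

```text
local TCP mm [-15.4348  83.8648 154.0443] F local [ 0.0878 -0.4317  0.5359]
t 11.28 pos [0.5008 0.4475 0.154 ] shift/40mm tool [1.901  0.0558 0.0368] turn/360 [ 0.0002 -0.0001  0.0002] F [ 0.1859 -0.3994  0.5359] w -0.002
```

View pics/wrist12.png

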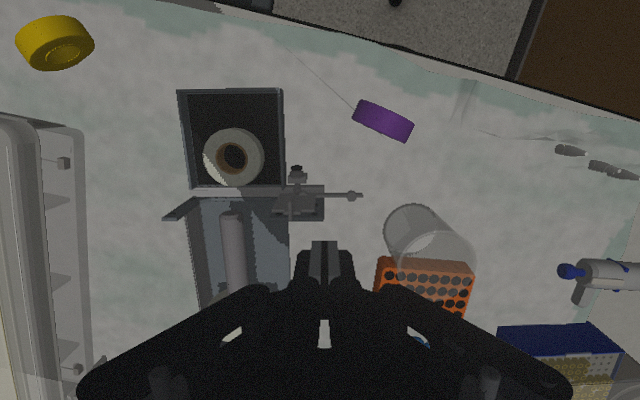

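Call:
step_arm([
  [0.5,0.06,0,0,0,0],
  [0.5,0,0,0,0,0],
  [0.5,0,0,0,0,0],
  [0.4,0,0,0,0,0],
  [0,0,0,0,0,0],
])

```text
t: 11.95
eef_pos: [0.4986, 0.4506, 0.0764]
tool_rot: [0.701, -0.085, 0.703, 0.083]
contact_force: [-0.4, -0.4, 0.2]
gripper_width: -0.001
```

```bash
python3 - <<'E'
from h import *
go(-14,13,78)
p,d,c=snap('wrist','13');crop(p,200,120,440,300,3.3,'w13c')
E
```

```text
local TCP mm [-16.8555  87.4259  76.3795] F local [-0.4389 -0.3174  0.2449]
t 11.95 pos [0.4986 0.4506 0.0764] shift/40mm tool [-0.0372 -1.8609  0.0652] turn/360 [ 0.0005 -0.0005  0.0003] F [-0.3529 -0.4109  0.2449] w -0.001
```

View pics/w13c.png

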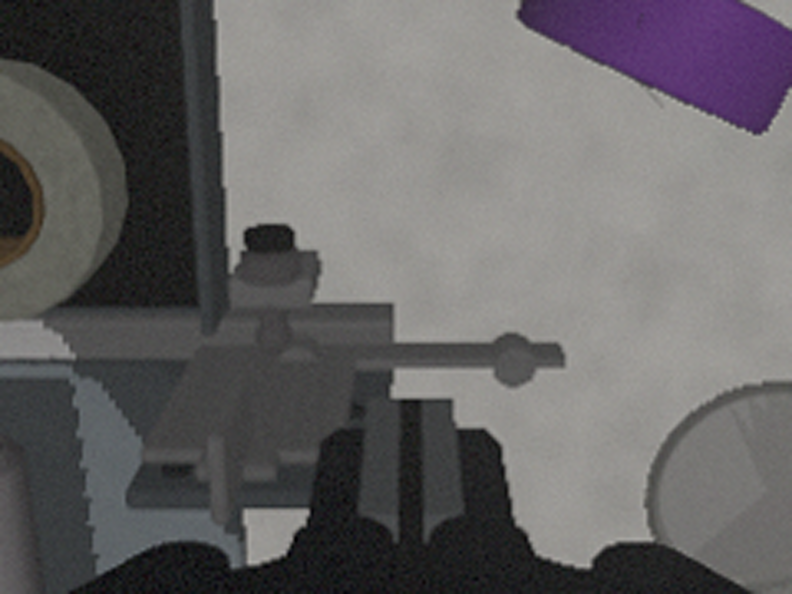

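The tab is at crop (222,480), and the closed fingers (325–500) are on its left side, lying free. Pushing the gate shut.

Call:
step_arm([
  [0,-0.2,0.05,0,0,0],
  [-0.02,-0.2,0,0,0,0],
  [0,-0.2,0,0,0,0],
  [0,-0.2,0,0,0,0],
  [0,-0.2,0,0,0,0],
  [0,-0.2,0,0,0,0],
  [0,-0.2,0,0,0,0],
  [0,-0.2,0,0,0,0],
])

```text
t: 13.0
eef_pos: [0.5168, 0.3895, 0.0796]
tool_rot: [0.702, -0.084, 0.702, 0.084]
contact_force: [-0.5, 2.4, 3.7]
gripper_width: -0.002
```

Call:
step_arm([
  [0,-0.1,0,0,0,0],
  [0,-0.1,0,0,0,0],
  [0,0,0,0,0,0],
])

```text
t: 13.38
eef_pos: [0.5181, 0.384, 0.0796]
tool_rot: [0.702, -0.083, 0.702, 0.085]
contact_force: [-0.8, 5.7, 2.5]
gripper_width: -0.0
```

```bash
python3 - <<'E'
from h import *
go(-14,13,78)
p,d,c=snap('wrist','14');crop(p,200,120,440,300,3.3,'w14c')
E
```

```text
local TCP mm [-13.3656  18.1572  79.6316] F local [0.5766 5.6863 2.534 ]
t 13.38 pos [0.5181 0.384  0.0796] shift/40mm tool [ 0.0404 -0.129  -0.0165] turn/360 [ 0.0007  0.0002 -0.0004] F [-0.7633  5.6643  2.534 ] w -0.0
```

View pics/w14c.png

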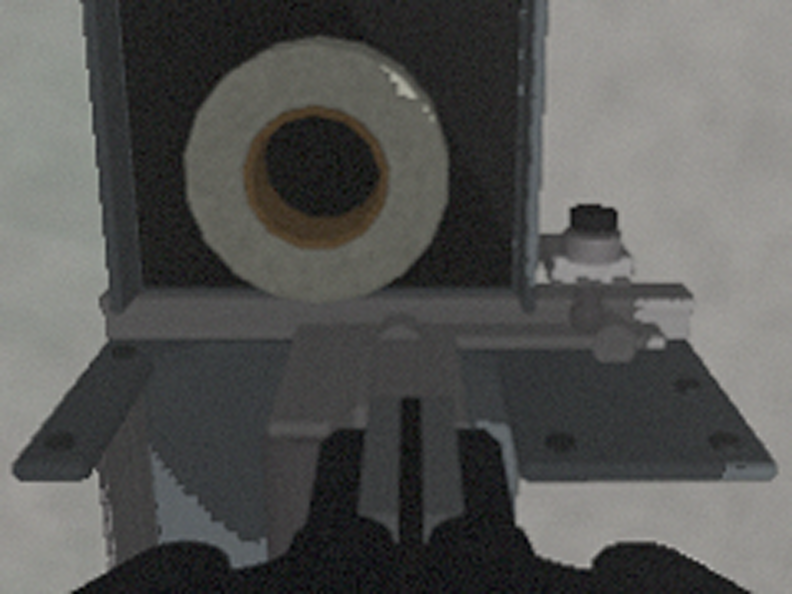

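The gate is moving but not home yet: TCP y is 18, shut should be about 13. Pushing on.

Call:
step_arm([
  [0,-0.06,0,0,0,0],
  [0,-0.06,0,0,0,0],
  [0,0,0,0,0,0],
  [0,0,0,0,0,0],
])

```text
t: 13.92
eef_pos: [0.5199, 0.3767, 0.0796]
tool_rot: [0.702, -0.084, 0.702, 0.084]
contact_force: [-0.3, 1.4, 6.2]
gripper_width: -0.002
```

Call:
step_arm([
  [0,-0.04,0,0,0,0],
  [0,-0.04,0,0,0,0],
  [0,0,0,0,0,0],
])

```text
t: 14.3
eef_pos: [0.5207, 0.3735, 0.0795]
tool_rot: [0.702, -0.084, 0.702, 0.084]
contact_force: [0.1, 1.1, 5.0]
gripper_width: 0.001
```

```bash
python3 - <<'E'
from h import *
go(-14,13,78)
p,d,c=snap('wrist','15');crop(p,200,120,440,300,3.3,'w15c')
E
```

```text
local TCP mm [-13.3016   7.2558  79.528 ] F local [0.3941 1.0349 5.0012]
t 14.3 pos [0.5207 0.3735 0.0795] shift/40mm tool [ 0.0381  0.1437 -0.0171] turn/360 [0.0004 0.     0.0001] F [0.1423 1.0982 5.0012] w 0.001
```

View pics/w15c.png

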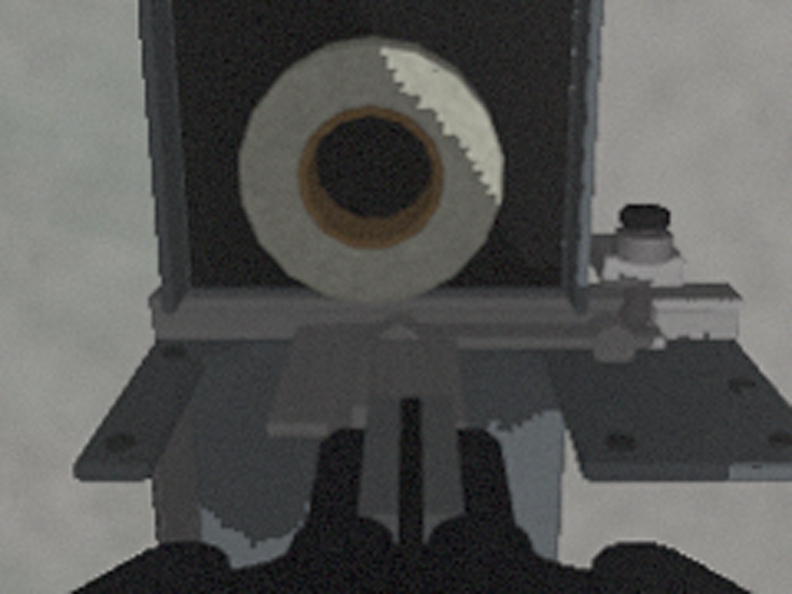

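```bash
python3 - <<'E'
from h import *
for tag,x0,pts in (('3',240,[[368,437],[557,437],[345,332],[520,332]]),('6',240,[[445,445],[448,445],[255,332],[430,332]]),('13',200,[[142,465],[318,465],[200,350],[358,350]]),('14',200,[[268,432],[268,432],[297,328],[460,328]]),('15',200,[[268,432],[268,432],[297,328],[460,328]])):
    p,d,c=load('wrist',tag)
    L=[[x0+x/3.3,120+y/3.3] for x,y in pts]
    print(tag,Lc(onz(c,L[:2],.066))[:,:2].tolist(),'low',Lc(onz(c,L[2:],.017))[:,:2].tolist())
p,d,c=snap('side','15'); crop(p,265,130,405,225,5.5,'s15c')
p,d,c=snap('scene','15'); crop(p,190,170,370,280,4.4,'sc15c')
E
```

```text
3 [[-7.886331426074793, -16.01859898287753], [-7.925480577879946, 17.695379220048288]] low [[-8.525479414604641, -16.964825911392612], [-8.639413292445782, 22.576698092648655]]
6 [[-7.727093182392355, 75.49587282451402], [-7.727738640435276, 76.0319497048226]] low [[-9.853628360855723, 40.29172956287294], [-9.966508602918575, 79.769082142725]]
13 [[-6.4767442585355255, 40.37352789405947], [-6.729829115402708, 71.77838170054636]] low [[-8.225420725221946, 40.6869655208233], [-8.417328687503842, 76.31392041059023]]
14 [[-7.977155725082924, -6.553651677860624], [-7.977155725082924, -6.553651677860624]] low [[-8.646037129400845, -6.6133753374791935], [-8.788827920614864, 30.353179099490294]]
15 [[-7.984685526880588, -17.51101851102024], [-7.984685526880588, -17.51101851102024]] low [[-8.704013623543164, -17.747475434921217], [-8.830053449295205, 19.208320917188118]]
```

View pics/s15c.png

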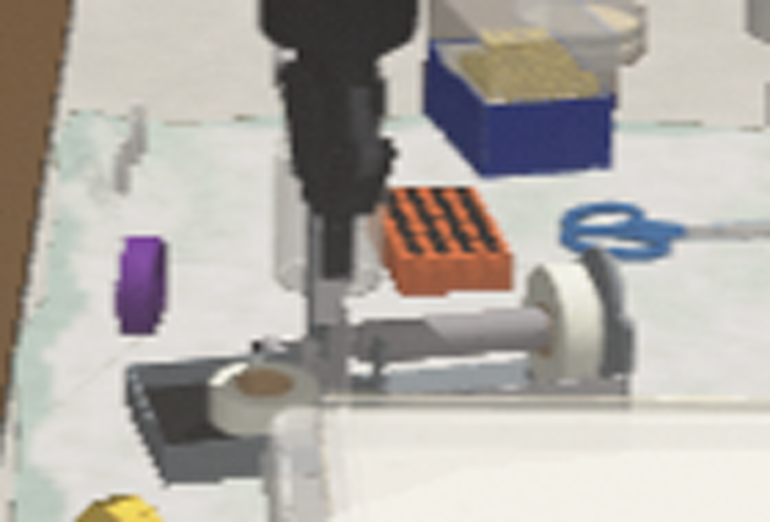

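View pics/sc15c.png

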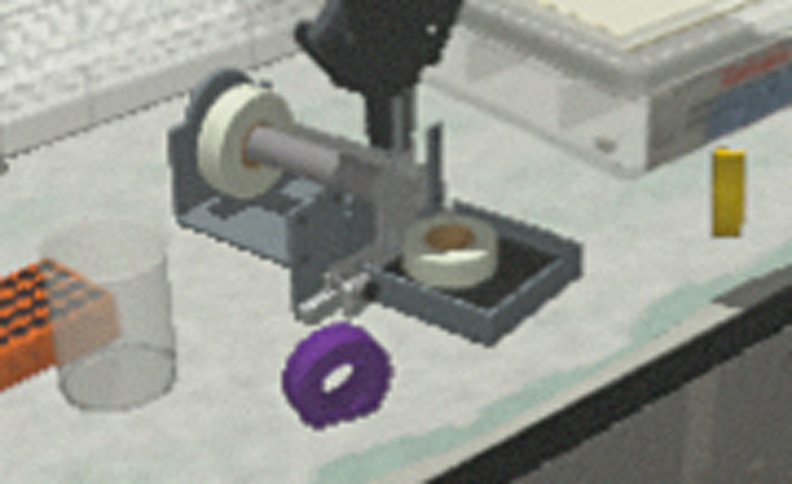

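The plate's left edge reads y ≈ -17.5 now. It was -16 to -17 when shut and +40.4 when open, so the gate looks home. I'll push a little more to feel the stop.

Call:
step_arm([
  [0,-0.05,0,0,0,0],
  [0,-0.05,0,0,0,0],
  [0,0,0,0,0,0],
])

```text
t: 14.82
eef_pos: [0.5207, 0.373, 0.0796]
tool_rot: [0.702, -0.083, 0.702, 0.086]
contact_force: [-0.7, 7.0, 2.3]
gripper_width: 0.001
```

```bash
python3 - <<'E'
from h import *
go(-14,13,78)
E
```

```text
local TCP mm [-13.3562   6.7736  79.5987] F local [0.9656 6.9316 2.3381]
t 14.82 pos [0.5207 0.373  0.0796] shift/40mm tool [ 0.0405  0.1556 -0.0154] turn/360 [ 0.0008  0.0002 -0.0005] F [-0.6749  6.9659  2.3381] w 0.001
```

Stop reached: 4 mm commanded gave 0.5 mm of travel and 7 N. I'll back off in +y, then rise and check.

Call:
step_arm([
  [0,0.2,0,0,0,0],
  [0,0.3,0,0,0,0],
  [-0.5,0,0,0,0,0],
  [-0.7,0,0,0,0,0],
  [-0.8,0,0,0,0,0],
  [-0.8,0,0.6,0,0,0],
  [0,0,0.6,0,0,0],
  [0,0,0,0,0,0],
])

```text
t: 15.82
eef_pos: [0.5646, 0.4001, 0.1922]
tool_rot: [0.703, -0.084, 0.702, 0.083]
contact_force: [-0.2, -0.0, -0.4]
gripper_width: 0.003
```

```bash
python3 - <<'E'
from h import *
go(0,0,200)
p,d,c=snap('wrist','16'); crop(p,200,20,440,220,3.3,'w16c')
p,d,c=snap('side','16'); crop(p,265,130,405,225,5.5,'s16c')
E
```

```text
local TCP mm [ 35.6117  22.9344 192.165 ] F local [-0.2398  0.0539 -0.3966]
t 15.82 pos [0.5646 0.4001 0.1922] shift/40mm tool [-0.1965 -0.5723 -0.8908] turn/360 [0.0002 0.0002 0.0001] F [-0.2458 -0.0034 -0.3966] w 0.003
```

View pics/w16c.png

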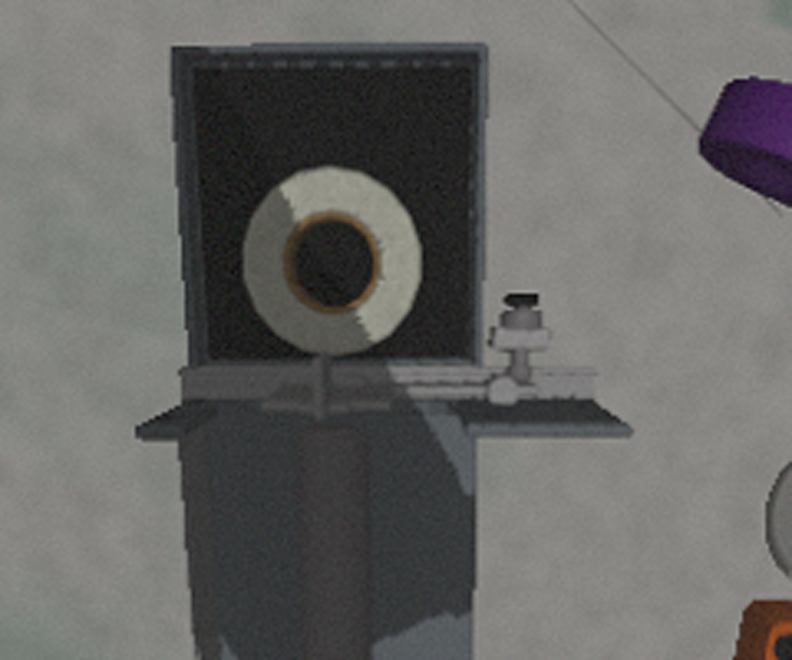

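View pics/s16c.png

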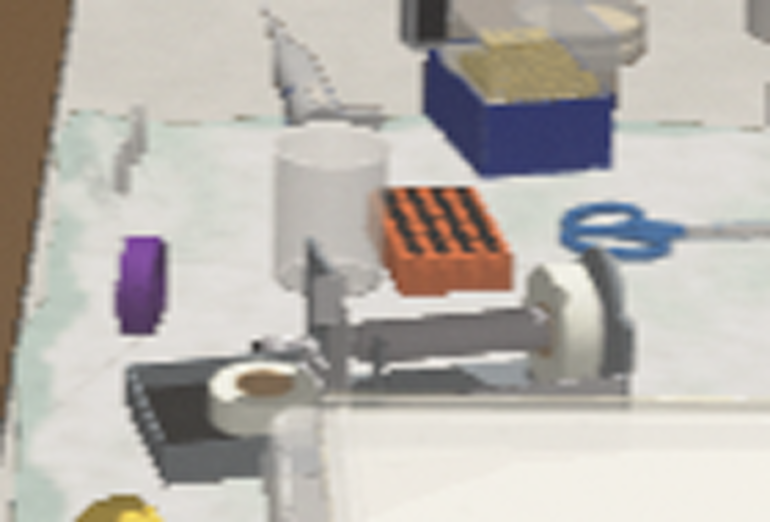

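```bash
python3 - <<'E'
from h import *
p,d,c=load('wrist','16')
f=lambda L:[[200+x/3.3,20+y/3.3] for x,y in L]
print('tab',Lc(onz(c,f([[322,358],[320,418]]),.086)))
print('plate top',Lc(onz(c,f([[262,407],[392,407]]),.066)))
print('roll',Lc(onz(c,f([[243,258],[422,258],[331,167],[331,354]]),.031)))
p0,d0,c0=load('wrist','1');D=lambda L:[[285+x/5.2,80+y/5.2] for x,y in L]
print('tab before',Lc(onz(c0,D([[317,105],[315,192]]),.086)))
a,b=load('side','0')[0].astype(int),load('side','16')[0].astype(int)
df=np.abs(a-b).max(2)
for n,(x0,y0,x1,y1) in dict(beaker=(313,150,336,180),timer=(255,250,295,280),marker=(262,280,302,325),inner=(358,172,382,205)).items(): print(n,(df[y0:y1,x0:x1]>60).mean())
E
```

```text
tab [[-23.0594   1.4053  86.    ]
 [ -8.1039   0.5299  86.    ]]
plate top [[ -8.4792 -17.1796  66.    ]
 [ -8.4899  18.5039  66.    ]]
roll [[-48.2914 -26.318   31.    ]
 [-48.2554  26.9153  31.    ]
 [-73.4677   0.3964  31.    ]
 [-20.3187  -0.7175  31.    ]]
tab before [[-21.9571   0.2978  86.    ]
 [ -6.4585  -0.3344  86.    ]]
beaker 0.0
timer 0.0033333333333333335
marker 0.0
inner 0.007575757575757576
```

Everything agrees: the plate centre is at y +0.7 mm, against +0.8 mm before opening. The roll is at (-48, 0), lying flat, and the arm is clear. Handing in.

```bash
python3 -c "
from station import bot
print(bot.hand_in()); print(bot.get_obs()['t'])"
```

```text
the job is handed in; nothing more can be done
None
the job is handed in; nothing more can be done
```

The outer roll is in the catch tray, the gate is shut again and the inner roll is still on the spindle. I handed the job in just after 15.9 s of the 54 s allowed. No verdict was reported.

I pushed the gate open by its tab until it met the stop. I then straddled the bare spindle behind the outer roll, slid the roll off the end, and pushed the gate back until it met its shut stop.

**Last checks:**
- **Gate:** its plate centre reads y +0.7 mm, against +0.8 mm at the start. At the shut stop, pushing 4 mm further moved it only 0.5 mm and the force rose to 7 N.
- **Outer roll:** it tipped over as it came off and lies flat on the tray floor. Its centre is at about (-48, 0) mm, with its top face at 31 mm, and it is clear of the gate.
- **Inner roll, beaker, timer and marker:** the side view looks the same as at the start for all of these.
- **Robot:** the gripper was about 10 cm above the dispenser and touching nothing.

**Two readings that disagreed:** the tab alone reads about 1 mm off its first position, which is within the 2 mm calibration. When closing, the fingers met the stop about 6 mm past where I had reckoned. I took the gate's position from the camera image instead.

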